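Glaze a well-glass lamp and screw its retaining ring snug

TASK

Finish the round lamp on the plywood board: set the loose domed glass flange-down into the lamp's cell so that it lies flat on the rubber seal, then put the loose metal ring over the dome with its lugs in the cell's entry gaps and screw it down clockwise until it clamps the glass snugly. Go by feel: the threaded sleeve sits a little deeper in some lamps than in others, so the angle differs. The ring must hold the glass under pressure when you let go, but must not be overtightened or pressed hard, which cracks it. Leave the tools and the box lying near by where they are.

Things in the scene. Friction and masses are not known exactly. Their poses are not given: they have to be found in the camera images.
- lamp: Plywood board 124 x 217 mm, 12 mm thick, screwed to the bench, with the grey cast lamp body (76 mm across its wall, 82 mm at its foot) on it; a white conduit leaves it along +y (saddle top 34 mm above the bench). Origin: on the lamp's axis at the underside of the board (bench height), z up. Its open-topped cell is the round hole in the top, rim 58 mm above the origin. Does not move.
- cell_rim (a point): Centre of the cell's mouth, on the axis at rim height; axes as lamp. Bore radius 33 mm. A sleeve in it bears three thread flights, 4 mm thick, reaching in to radius 28.5 mm. Each runs 90 deg clockwise (from above) from an entry gap, its underside falling evenly by 10.5 mm, to a stop. The flights start between 4.2 and 8.8 mm below the rim: the sleeve was pressed in by hand.
- cell_gap (a point): Centre of one of the three entry gaps for the ring's lugs, at rim height, 31 mm from the axis in direction +x of lamp, a quarter turn clockwise (from above) from the conduit; the other two are 120 and 240 deg round from it. Each gap is 30 deg wide.
- cell_seat (a point): On the axis, 22 mm below the rim: height of the top of the black rubber seal ring (54 mm across) in the cell, on which the glass lies. The seal gives under load like a stiff spring, about 20 N per mm.
- glass: Clear fluted glass, loose, standing on its flange, closed dome up: flange 54 mm across, 5 mm thick; above it an upright dome 40 mm across, straight-sided from 5 to 45 mm height; 55 mm high in all; 0.12 kg. Origin: centre of the flange's underside, z up through the dome. When seated in the cell the dome stands out above the rim and can be held there.
- ring: Aluminium retaining ring, loose, standing on its lugged end: a tube 40 mm high, 55 mm outside, 45 mm inside (passes over the dome, presses on the flange), upper half knurled, 0.10 kg. Origin: centre of the lower edge, z up. With its lugs in the gaps it rests on the glass flange. Turned clockwise from above it screws down; it stays by friction when let go.
- ring_lug (a point): One of the three round lugs at the ring's foot, in direction +x of ring, the others 120 and 240 deg round; 4.4 mm thick, reaching to radius 31.7 mm, centred 4.2 mm above the lower edge. The lugs meet the undersides of the flights 35 to 75 deg clockwise of the gap's centre; from there each degree draws it down 0.12 mm and squeezes the seal: snug about 8 to 10 deg on.
- pliers: Bystander: worn pliers lying flat, 167 mm long, 14 mm high; origin at the centre of the underside. Leave alone.
- screwdriver: Bystander: small screwdriver with a brown handle, 150 mm long, 20 mm high; origin at the centre of the underside. Leave alone.
- conduit_box: Bystander: round white conduit box with spouts, 84 x 103 mm, 29 mm high; origin at the underside. Leave alone.
There are look-alikes about, which are no part of the job. Leave any yellow look-alike of the ring alone.

How it is judged (in metres and radians):
On the way, in this order (a step that is already met when the one before it is completed fails the run):
1. the glass lies flat in the cell, let go (horizontal distance between glass and cell_rim below 0.003 m and z of glass in the frame of cell_rim below -0.0205 m and angle between glass's own z axis and vertical below 0.06 rad and contact force between the fingers and glass below 0.1 N), for 0.2 s.
2. the ring is down in the cell over the glass, lugs below the level of the entry (horizontal distance between ring and cell_rim below 0.004 m and z of ring in the frame of cell_rim below -0.0155 m and angle between ring's own z axis and vertical below 0.06 rad), for 0.2 s.
At the end, for the whole second after the job is handed in: Glass flat in the cell (within 3 mm of the axis, flange at least 20.5 mm below the rim, tilt under 0.06 rad); ring in the thread over it (within 4 mm, lower edge at least 15.5 mm below the rim, tilt under 0.06 rad), at rest and pressing on the glass with over 7 N by itself (all of step 2 and horizontal distance between glass and cell_rim below 0.003 m and z of glass in the frame of cell_rim below -0.0205 m and angle between glass's own z axis and vertical below 0.06 rad and contact force between ring and glass above 7 N and linear speed of each of ring, glass below 0.01 m/s); the robot touches nothing.
It fails at once if the ring presses on the glass with more than 30 N (cracks it) (contact force between ring and glass above 30 N).
It fails at once if the pliers is moved by more than 30 mm (distance of pliers from where it was at the start of the episode above 0.03 m).
It fails at once if the screwdriver is moved by more than 30 mm (distance of screwdriver from where it was at the start of the episode above 0.03 m).
It fails at once if the conduit box is moved by more than 30 mm (distance of conduit_box from where it was at the start of the episode above 0.03 m).
It also fails if it takes over 67 s, if anything falls off the work surface, if the arm or the gripper's body presses on something with over 40 N, if the wrist force passes 120 N, or if a joint passes its speed limit or range.

ROBOT

A 6-joint arm with a two-finger parallel gripper is mounted at the origin on a cart in front of the work surface, level with it; the furniture and walls round the work are solid. World frame = base frame: x ahead of the robot, y to its left, z up, the work surface at z = 0. Lengths are in m, angles in degrees, forces in N, time in s.
With the tool pointing down it reaches from about 0.35 to 0.725 m from the base axis. Payload 6 kg.
Tool frame: the origin (TCP) lies where the fingers leave the gripper's body, on its centre line; the fingertips stand 73 mm ahead of it and the grasp point (between the pads) lies 54 mm ahead of it; z points along the fingers, y is the line along which they close (so a half turn about z gives the same grasp; the last joint's range is limited). The gripper opens to 85 mm and grips with 20 to 120 N. Pads are 22 mm wide; open, the fingers measure 114 mm over their backs; the gripper's body (76 mm by 85 mm) begins 54 mm behind the grasp point. The pads swing forward as they close: fully open they stand 13 mm farther back than shut.
Start: joints at [94.693, 2.303, 4.859, 0, -92.561, -19.12], TCP at [0.149, 0.581, 0.304] pointing down, gripper open.
Joint ranges: [-146.85, 146.85], [-73.84, 115.35], [-62.03, 85.46], [-188.31, 113.3], [-161.28, -10.13], [-171.36, 171.36]. Speed limits (degrees/s): [147.25, 147.25, 172.46, 180, 180, 180].

INTERFACE

Orientations are given as [roll, pitch, yaw] about the fixed x, y, z axes, in that order (R = Rz(yaw) Ry(pitch) Rx(roll)).
In Python, from rig import telemetry, eyes, manip gives the robot as it stands.
- The arm moves only by the tool move_arm, never from a script. Its argument "steps" is a list that holds one entry, the list of rows, each a list of 7 numbers: the shift along the tool's x, y, z in cm, then the turn, a rotation vector about the tool's x, y, z in rad, then the finger opening in cm, from 0 to 8.54. A call has 1 to 20 rows; each row shifts and turns the commanded pose from where the row before left it, along the tool's axes as they then stand; what a row does not reach is not made up. A row lasts 1/12 s, in which the tool goes at most 41.7 mm and 7.16 degrees, less where a joint would pass 70% of its speed; a pose out of reach is approached as far as the arm can. A call with a gripper value outside its range is refused whole. The fingers move at their own pace and stop on an object; the grip force is fixed at half the most. Time passes only in rows, so rows that do not move let the fingers close. It gives the time, the measured TCP pose, the force, the opening and the grip force at its end, in the units of the state.
- telemetry.observe(): the state, without advancing time (a new reading comes with each control period).
- eyes.get_image(name): name is "side" or "top"; returns a dict with "frame" (400x640x3 uint8, blue, green, red), "fx", "fy", "cx", "cy" (pixels), "D" ([k1, k2, p1, p2, k3] as OpenCV has them; the pictures are not rectified), "rvec" (rotation vector, rad) and "tvec" (3), from world to camera coordinates, as OpenCV has them. Camera axes: x right, y down, z forward; pixel columns grow to the right and rows downward; lengths in m; the calibration is good to about 2 mm. A picture is of the moment at which its call begins. There is no depth.
- manip.sign_off(): hands the job in; it is judged then, once.
Trained networks look in a picture, given as the dict that the camera call returned (one of the last four; its "shot" number tells which), for a name from the list of things; names that differ only in an ending like _2 or _b are one class to them, and where a whole thing is asked for, a point or a joint stands for the part that bears it (a point fixed in the world has none). Each returns a list of dicts, best first, with "p" (0 to 1); they miss things now and then, are a little off and sometimes report something else, mostly with a low value. They report only what shows in the picture. A call takes as long as a camera call. They do not tell look-alikes from the thing itself.
- eyes.boxes_of(picture, target): "location" ([column, row] in pixels, amid what is visible of it).
- eyes.regions_of(picture, target): "region" (400x640 bool, what is visible of it) and "location" ([column, row] in pixels, amid what is visible of it).
- eyes.mark_of(picture, target): "location" ([column, row] in pixels: a listed point, or the origin of a listed thing).
The state is a dict: "time": time; "joints": joint angles; "qd": joint speeds; "joint_torque": joint torques, N m; "ee_pos": TCP position; "tool_rot": TCP orientation; "wrist_force": force on the tool from outside, world axes, zero at the start; "torque": the same for the moment, N m; "grip_width": finger opening in m; "grip_force": force on a finger pad.
Only numpy, scipy, OpenCV 4.12 (cv2) and the standard library are available. Lean on these libraries where they do the work, as an engineer would, in place of code of your own. Each camera call takes 0.05 s, during which the arm holds its last target. There are 200 camera calls.

## Working session

There is one attempt and no reset: what is moved stays moved. The work goes in short steps, Python scripts to look and compute and a tool call to move; the robot and the scene stay as the last step left them, time stands still between calls to the robot, and variables do not carry over. Pictures are saved under pics/ and viewed, at most 10 in all, crops included, and the job is handed in when it is done.

Besides the shell and the picture viewer there is one more tool, called after "Request:" as name([rows], argument=value, ...), one row to a line, values as JSON. move_arm: Moves the arm, as the interface text tells. Its arguments: {"type":"object","properties":{"steps":{"type":"array","items":{"type":"array","items":{"type":"array","items":{"type":"number"}}}}},"required":["steps"]}

```bash
mkdir -p pics
cat > h.py <<'E'
import numpy as np, cv2
from rig import telemetry, eyes, manip
def ray(im,px):
    K=np.array([[im["fx"],0,im["cx"]],[0,im["fy"],im["cy"]],[0,0,1]]);D=np.array(im["D"],float)
    u=cv2.undistortPoints(np.array([[px]],float),K,D)[0,0]
    R=cv2.Rodrigues(np.array(im["rvec"],float))[0];t=np.array(im["tvec"],float).ravel()
    return -R.T@t, R.T@np.array([u[0],u[1],1.])
def at(im,px,z):
    c,d=ray(im,px); return c+d*(z-c[2])/d[2]
def proj(im,p):
    K=np.array([[im["fx"],0,im["cx"]],[0,im["fy"],im["cy"]],[0,0,1]])
    return cv2.projectPoints(np.array(p,float).reshape(-1,1,3),np.array(im["rvec"],float),np.array(im["tvec"],float),K,np.array(im["D"],float))[0][:,0]
E
python3 - <<'E'
from h import *
ims={n:eyes.get_image(n) for n in("top","side")}
cv2.imwrite("pics/both.png",np.vstack([cv2.resize(ims[n]["frame"],(480,300)) for n in ims]))
Z={"lamp":0,"cell_rim":.058,"cell_gap":.058,"glass":0,"ring":0,"ring_lug":.0042,"pliers":0,"screwdriver":0,"conduit_box":0}
for n,im in ims.items():
    cv2.imwrite(f"pics/{n}0.png",im["frame"])
    print(n,ray(im,[320,200]))
    for k,z in Z.items():
        print(k,[(round(m["p"],2),np.round(m["location"]).tolist(),np.round(at(im,m["location"],z),3)[:2].tolist()) for m in eyes.mark_of(im,k)[:5]])
print(telemetry.observe())
E
```

```text
top (array([ 0.34981319, -0.179423  ,  0.93441057]), array([ 0.22101662, -0.0182453 , -0.97517431]))
lamp [(0.62, [253.0, 191.0], [0.589, -0.073])]
cell_rim [(0.72, [242.0, 187.0], [0.585, -0.06])]
cell_gap [(0.61, [245.0, 165.0], [0.623, -0.068])]
glass [(0.97, [352.0, 230.0], [0.501, -0.25])]
ring [(0.82, [442.0, 240.0], [0.467, -0.416]), (0.8, [421.0, 190.0], [0.565, -0.388])]
ring_lug [(0.85, [457.0, 236.0], [0.471, -0.443]), (0.73, [427.0, 199.0], [0.546, -0.397])]
pliers [(0.89, [300.0, 307.0], [0.368, -0.143])]
screwdriver [(0.63, [304.0, 136.0], [0.689, -0.177])]
conduit_box [(0.93, [394.0, 138.0], [0.671, -0.349])]
side (array([ 0.26694541, -0.88001167,  0.54051776]), array([ 0.31092688,  0.7679177 , -0.56008335]))
lamp []
cell_rim [(0.96, [318.0, 169.0], [0.584, -0.08])]
cell_gap [(0.82, [325.0, 163.0], [0.615, -0.058])]
glass [(0.56, [307.0, 231.0], [0.492, -0.246])]
ring [(0.98, [325.0, 288.0], [0.464, -0.422]), (0.75, [368.0, 265.0], [0.569, -0.396])]
ring_lug [(0.67, [332.0, 299.0], [0.464, -0.456])]
pliers [(0.56, [248.0, 217.0], [0.378, -0.142]), (0.4, [308.0, 234.0], [0.49, -0.257])]
screwdriver [(0.75, [368.0, 204.0], [0.673, -0.202]), (0.42, [326.0, 162.0], [0.66, 0.044])]
conduit_box [(0.86, [398.0, 237.0], [0.674, -0.343])]
{'time': 1.0, 'joints': array([ 9.46929432e+01,  2.30197311e+00,  4.85693032e+00, -1.10628307e-04,
       -9.25622176e+01, -1.91208372e+01]), 'qd': array([-0.00886175,  0.01914752,  0.07747515,  0.09121273,  0.033361  ,
        0.05608026]), 'joint_torque': array([ 1.95037828e-03, -3.67939425e+01,  3.47444916e+01,  6.93328232e+00,
       -1.02209473e-03,  5.65218741e-06]), 'ee_pos': array([0.14946102, 0.58105587, 0.30385702]), 'tool_rot': array([ 1.79993104e+02, -2.27381582e-03, -1.44278889e+01]), 'wrist_force': array([ 0.07816736, -0.2459308 , -0.34639483]), 'torque': array([ 0.00861099,  0.01923588, -0.01715148]), 'grip_force': 0.0, 'grip_width': 0.08546267073304135}
```

View pics/top0.png

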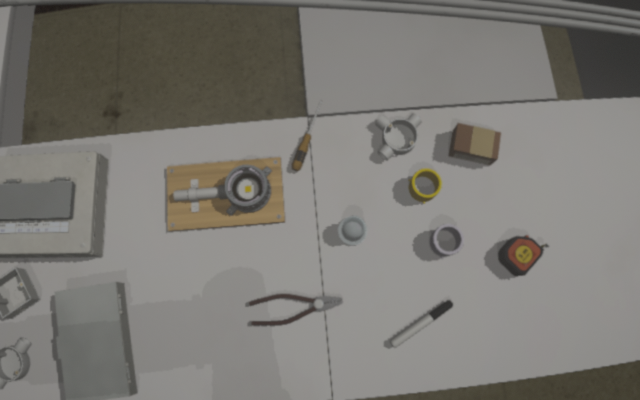

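View pics/side0.png

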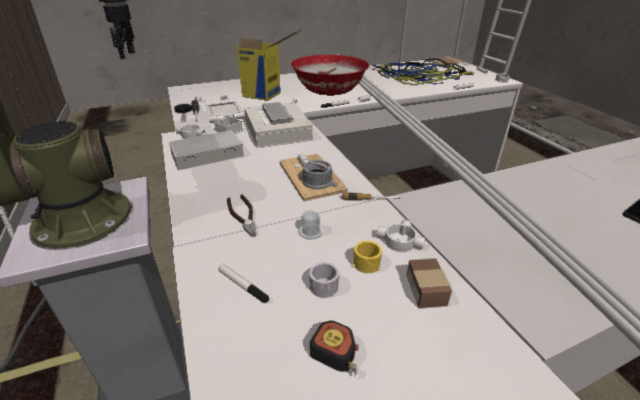

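Ring look-alikes: the silver ring at top (446,240) / side (325,280), the yellow ring at top (426,185) / side (368,257), and the round white boxes at top (400,137) and (12,362). I choose the silver one. I'll fit the outlines and check them in a close crop.

```bash
cat >> h.py <<'E'
from scipy.optimize import minimize
th=np.linspace(0,2*np.pi,40,endpoint=False)
def circ(x,y,z,r): return np.c_[x+r*np.cos(th),y+r*np.sin(th),np.full(40,z)]
def sil(im,x,y,parts,z0=0,S=4):
    m=np.zeros((400*S,640*S),np.uint8)
    for za,zb,ra,rb in parts:
        p=proj(im,np.r_[circ(x,y,z0+za,ra),circ(x,y,z0+zb,rb)])
        cv2.fillConvexPoly(m,np.round(cv2.convexHull(((p+.5)*S).astype(np.float32))[:,0]).astype(int),1)
    return cv2.resize(m.astype(np.float32),(640,400),interpolation=cv2.INTER_AREA)
RING=[(0,.04,.0275,.0275),(.002,.0064,.0305,.0305)]
GLASS=[(0,.005,.027,.027),(.005,.045,.02,.02),(.045,.055,.02,.008)]
def fit(ims,masks,parts,x0,z0=0):
    f=lambda v:sum(np.abs(sil(im,v[0],v[1],parts,z0)-m).sum()/m.sum() for im,m in zip(ims,masks))
    r=minimize(f,x0,method="Nelder-Mead",options=dict(initial_simplex=np.array(x0)+np.array([[0,0],[.008,0],[0,.008]]),xatol=2e-4,fatol=1e-3))
    return r.x,r.fun
def best(im,t,near):
    rs=eyes.regions_of(im,t)
    r=min(rs,key=lambda r:np.hypot(*(np.array(r["location"])-near)))
    return r["region"].astype(np.float32)
E
python3 - <<'E'
from h import *
T=eyes.get_image("top");S=eyes.get_image("side")
for nm,parts,nt,ns,x0 in(("glass",GLASS,(352,230),(310,222),(.5,-.25)),("ring",RING,(446,240),(325,280),(.467,-.42))):
    mt=best(T,nm,nt);ms=best(S,nm,ns)
    print(nm,mt.sum(),ms.sum(),"top",fit([T],[mt],parts,x0),"side",fit([S],[ms],parts,x0),"both",fit([T,S],[mt,ms],parts,x0))
def crop(im,c,w,h): 
    x,y=int(c[0]-w//2),int(c[1]-h//2); return cv2.resize(im["frame"][y:y+h,x:x+w],(400,300),interpolation=cv2.INTER_CUBIC)
# crops 80x60 -> x5
cv2.imwrite("pics/c1.png",np.vstack([np.hstack([crop(T,(246,188),80,60),crop(S,(318,175),80,60)]),np.hstack([crop(T,(446,240),80,60),crop(S,(325,280),80,60)])]))
for nm in ("cell_rim","cell_gap","cell_seat","ring_lug","lamp"):
    for im in (T,S): print(nm,[(round(m["p"],2),np.round(m["location"],1).tolist()) for m in eyes.mark_of(im,nm)[:4]])
E
```

```text
glass 655.0 487.0 top (array([ 0.50003461, -0.2502325 ]), np.float64(0.06660305708646774)) side (array([ 0.49964038, -0.25173547]), np.float64(0.10241273045539856)) both (array([ 0.50007958, -0.25060751]), np.float64(0.17865729331970215))
ring 581.0 907.0 top (array([ 0.46347534, -0.41804065]), np.float64(0.7034208178520203)) side (array([ 0.46373056, -0.41613728]), np.float64(0.09750550985336304)) both (array([ 0.46363527, -0.41759953]), np.float64(0.8090372681617737))
cell_rim []
cell_rim [(0.57, [316.8, 167.6]), (0.42, [367.7, 201.7])]
cell_gap [(0.65, [243.8, 168.5])]
cell_gap [(0.78, [326.5, 166.0])]
cell_seat [(0.85, [243.2, 188.3])]
cell_seat [(0.76, [315.6, 174.7])]
ring_lug [(0.9, [425.8, 198.9]), (0.8, [457.0, 239.1])]
ring_lug [(0.76, [350.3, 266.9]), (0.66, [332.5, 298.4])]
lamp [(0.74, [253.2, 193.0])]
lamp [(0.97, [320.0, 190.1])]
```

View pics/c1.png

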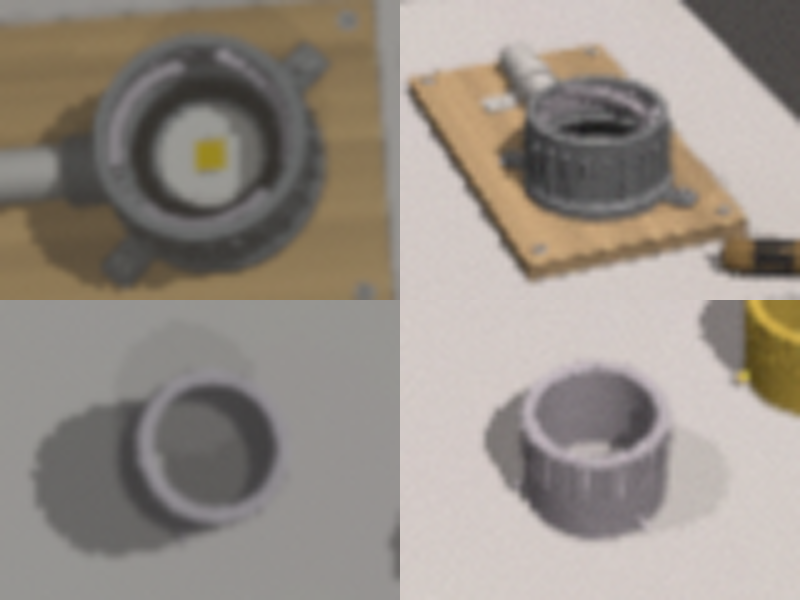

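The crop confirms the silver ring (centre about (446,240)) and the lamp, with its rim centre at top about (246,186) and side about (317,167). The conduit points +y. I'll move towards the glass.

Request:
move_arm([
  [[2.28,2.99,0,0,0,0,8.5],[2.28,2.99,0,0,0,0,8.5],[2.28,2.99,0,0,0,0,8.5],[2.28,2.99,0,0,0,0,8.5],[2.28,2.99,0,0,0,0,8.5],[2.28,2.99,0,0,0,0,8.5],[2.28,2.99,0,0,0,0,8.5],[2.28,2.99,0,0,0,0,8.5],[2.28,2.99,0,0,0,0,8.5],[2.28,2.99,0,0,0,0,8.5],[2.28,2.99,0,0,0,0,8.5],[2.28,2.99,0,0,0,0,8.5],[2.28,2.99,0,0,0,0,8.5],[2.28,2.99,0,0,0,0,8.5],[2.28,2.99,0,0,0,0,8.5],[2.28,2.99,0,0,0,0,8.5],[2.28,2.99,0,0,0,0,8.5],[2.28,2.99,0,0,0,0,8.5],[2.28,2.99,0,0,0,0,8.5],[2.28,2.99,0,0,0,0,8.5]],
])

```text
time: 3.47
ee_pos: [0.4423, -0.1139, 0.3042]
tool_rot: [-180.0, -0.1, -14.5]
wrist_force: [1.1, 1.2, 0.5]
grip_width: 0.0849
grip_force: 0.0
```

```bash
cat >> h.py <<'E'
def go(p):
    s=telemetry.observe(); y=np.radians(s["tool_rot"][2]); d=(np.array(p)-s["ee_pos"])*100
    print("ee",np.round(s["ee_pos"],4),np.round(s["tool_rot"],2),"F",np.round(s["wrist_force"],1),"shift cm",np.round([d[0]*np.cos(y)+d[1]*np.sin(y),d[0]*np.sin(y)-d[1]*np.cos(y),-d[2]],2),"t",s["time"])
E
python3 - <<'E'
from h import *
go([.5,-.2507,.2])
T=eyes.get_image("top");S=eyes.get_image("side")
a=at(T,[245.5,185.2],.058);b=at(S,[317,167],.058);print(a,b)
# edge fit of rim outer circle r 38 mm & inner 33, side/top gradient
def score(im,x,y):
    g=cv2.GaussianBlur(cv2.cvtColor(im["frame"],cv2.COLOR_BGR2GRAY).astype(np.float32),(0,0),1)
    gx,gy=cv2.Sobel(g,cv2.CV_32F,1,0),cv2.Sobel(g,cv2.CV_32F,0,1)
    m=np.hypot(gx,gy); s=0
    for r in(.038,.033):
        p=proj(im,circ(x,y,.058,r)).astype(np.float32)
        s+=cv2.remap(m,p[:,0][None],p[:,1][None],1).mean()
    return s
for nm,im,c in(("T",T,a),("S",S,b)):
    g=[(score(im,c[0]+i*1e-3,c[1]+j*1e-3),c[0]+i*1e-3,c[1]+j*1e-3) for i in range(-10,11) for j in range(-10,11)]
    print(nm,max(g))
for q in([332.5,298.4],[333.2,293.8]):
    v=at(S,q,.0042)-[.4636,-.417,.0042];print("lug",np.hypot(*v[:2]),np.degrees(np.arctan2(v[1],v[0])))
def over(im,c,w,h,circs,k=6):
    x,y=int(c[0]-w//2),int(c[1]-h//2); o=cv2.resize(im["frame"][y:y+h,x:x+w],None,fx=k,fy=k,interpolation=cv2.INTER_CUBIC)
    o=cv2.convertScaleAbs(o,alpha=1.5,beta=-40)
    for cc in circs:
        p=((proj(im,circ(*cc))-[x,y]+.5)*k).astype(int); 
        for q in p: cv2.circle(o,tuple(map(int,q)),1,(0,0,255),-1)
    return o
m=(a+b)/2;tg=max([(score(T,m[0]+i*1e-3,m[1]+j*1e-3)+score(S,m[0]+i*1e-3,m[1]+j*1e-3),m[0]+i*1e-3,m[1]+j*1e-3) for i in range(-8,9) for j in range(-8,9)]);print(tg)
L=[(tg[1],tg[2],.058,.038),(tg[1],tg[2],.058,.033)]
R=[(.4636,-.417,.04,.0275),(.4636,-.417,0,.0275)]
cv2.imwrite("pics/o1.png",np.vstack([np.hstack([over(T,(246,188),66,48,L),over(S,(318,175),66,48,L)]),np.hstack([over(T,(444,241),66,48,R),over(S,(325,280),66,48,R)])]))
E
```

```text
ee [ 0.4423 -0.1139  0.3042] [-1.7998e+02 -6.0000e-02 -1.4460e+01] F [1.1 1.2 0.5] shift cm [ 9.   11.8  10.42] t 3.4667
[ 0.58644239 -0.06720768  0.058     ] [ 0.58564139 -0.07085116  0.058     ]
T (np.float32(42.511482), np.float64(0.5964423941819295), np.float64(-0.07720768293440347))
S (np.float32(220.80824), np.float64(0.5866413877854765), np.float64(-0.061851155586005964))
lug 0.036676367013688885 -87.52497087377257
lug 0.027897454998329508 -74.99926413958839
(np.float32(246.21805), np.float64(0.587041890983703), np.float64(-0.06102941926020473))
```

View pics/o1.png

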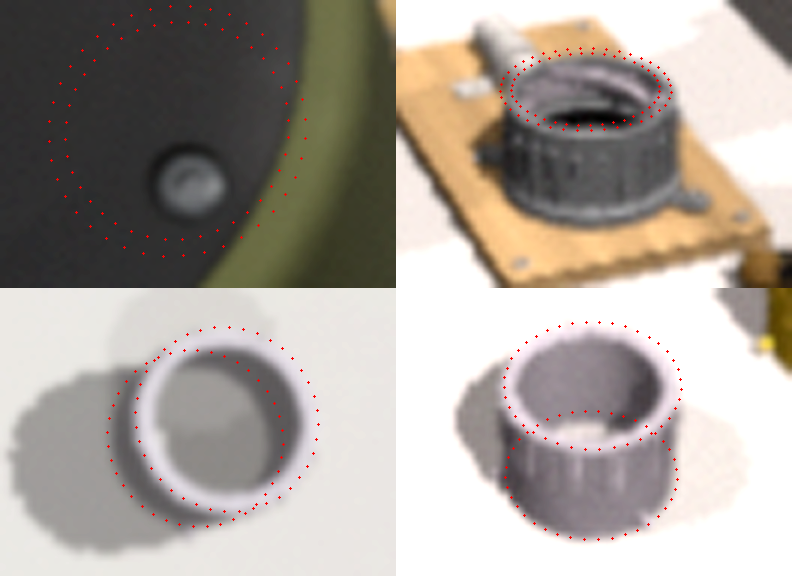

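Request:
move_arm([
  [[2.25,2.95,2.5,0,0,0,8.5],[2.25,2.95,2.5,0,0,0,8.5],[2.25,2.95,2.5,0,0,0,8.5],[2.25,2.95,2.5,0,0,0,8.5],[0,0,2.5,0,0,0,8.5],[0,0,2.5,0,0,0,8.0],[0,0,2.5,0,0,0,7.0],[0,0,2.0,0,0,0,6.0],[0,0,1.3,0,0,0,5.5],[0,0,0,0,0,0,3.0],[0,0,0,0,0,0,3.0],[0,0,0,0,0,0,3.0],[0,0,0,0,0,0,3.0],[0,0,0,0,0,0,3.0],[0,0,0,0,0,0,3.0]],
])

```text
time: 4.82
ee_pos: [0.4962, -0.2389, 0.1035]
tool_rot: [-180.0, -0.1, -14.4]
wrist_force: [-0.6, 0.4, -1.0]
grip_width: 0.0374
grip_force: 60.1
```

Run:
```python
from h import *
go([.5,-.2507,.096])
S=eyes.get_image("side");T=eyes.get_image("top")
im0=cv2.imread("pics/top0.png")
def over(fr,im,c,w,h,circs,k=9):
    x,y=int(c[0]-w//2),int(c[1]-h//2); o=cv2.resize(fr[y:y+h,x:x+w],None,fx=k,fy=k,interpolation=cv2.INTER_CUBIC)
    o=cv2.convertScaleAbs(o,alpha=1.6,beta=-10)
    for cc in circs:
        for q in ((proj(im,circ(*cc))-[x,y]+.5)*k).astype(int): cv2.circle(o,tuple(map(int,q)),1,(0,0,255),-1)
    return o
a=(.586,-.069)
L=[(*a,.058,.038),(*a,.058,.033)]
cv2.imwrite("pics/o2.png",np.hstack([over(im0,T,(246,188),44,44,L),over(S["frame"],S,(318,175),44,44,L)]))
for im in(T,S):
    p=proj(im,[[*a,.058],[a[0]+.01,a[1],.058],[a[0],a[1]+.01,.058]]);print(p[1]-p[0],p[2]-p[0])
```

```text
ee [ 0.4962 -0.2389  0.1035] [-1.7999e+02 -6.0000e-02 -1.4420e+01] F [-0.6  0.4 -1. ] shift cm [0.66 1.04 0.75] t 4.8167
[-0.30202321 -5.45877983] [-5.62909268  0.48170115]
[ 3.49865352 -0.67127143] [-1.3730822 -1.6906376]
```

View pics/o2.png

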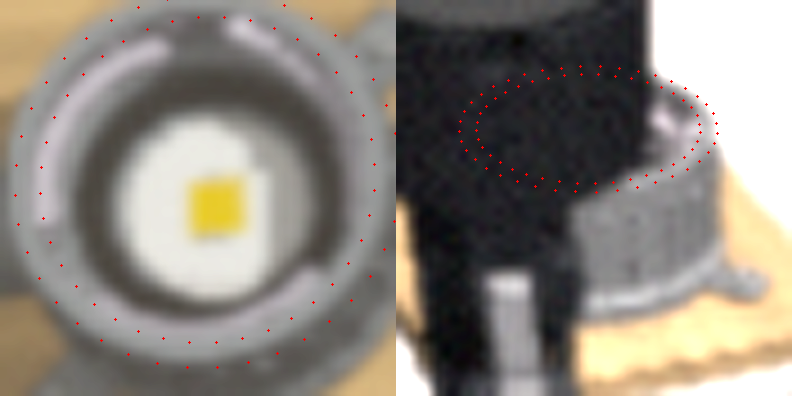

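Request:
move_arm([
  [[0,0,0,0,0,0,6.0],[0,0,0,0,0,0,6.0],[0,0,0,0,0,0,6.0],[0.33,0,0.3,0,0,0,6.0],[0.33,0,0.4,0,0,0,6.0],[0,0,0,0,0,0,3.0],[0,0,0,0,0,0,3.0],[0,0,0,0,0,0,3.0],[0,0,0,0,0,0,3.0],[0,0,0,0,0,0,3.0]],
])

```text
time: 5.75
ee_pos: [0.5021, -0.2406, 0.0955]
tool_rot: [-180.0, 0.0, -14.4]
wrist_force: [-0.6, 0.6, -1.6]
grip_width: 0.0382
grip_force: 60.2
```

Run:
```python
from h import *
go([.4962,-.2389,.096])
S=eyes.get_image("side");T=eyes.get_image("top")
a=cv2.resize(S["frame"][180:260,270:350],(400,400),interpolation=cv2.INTER_CUBIC);b=cv2.resize(T["frame"][190:270,310:390],(400,400),interpolation=cv2.INTER_CUBIC)
cv2.imwrite("pics/g1.png",np.hstack([b,a]))
```

```text
ee [ 0.5021 -0.2406  0.0955] [-1.7999e+02  3.0000e-02 -1.4430e+01] F [-0.6  0.6 -1.6] shift cm [-0.61 -0.01 -0.05] t 5.75
```

View pics/g1.png

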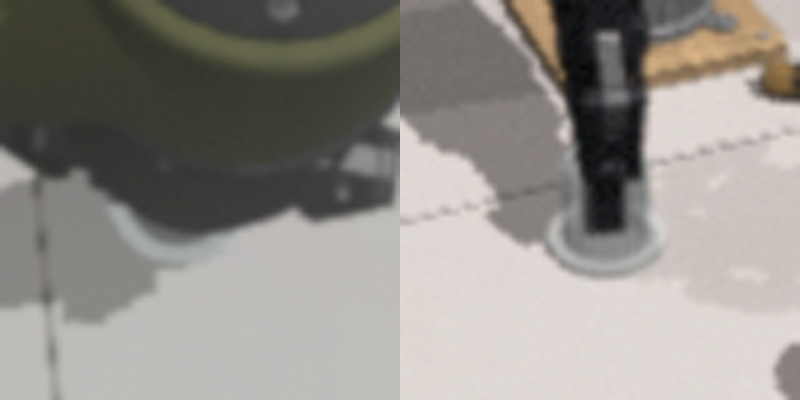

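Request:
move_arm([
  [[0,0,0,0,0,0,6.0],[0,0,0,0,0,0,6.0],[0,0,0,0,0,0.12,6.0],[0,0,0,0,0,0.12,6.0],[0,0,0,0,0,0.12,6.0],[0,0,0,0,0,0.12,6.0],[0,0,0,0,0,0.12,6.0],[0,0,0,0,0,0.12,6.0],[0,0,0,0,0,0.12,6.0],[0,0,0,0,0,0.12,6.0],[0,0,0,0,0,0.12,6.0],[0,0,0,0,0,0.12,6.0],[0,0,0,0,0,0.12,6.0],[0,0,0,0,0,0.12,6.0],[0,0,0,0,0,0.12,6.0],[0,0,0,0,0,0,3.0],[0,0,0,0,0,0,3.0],[0,0,0,0,0,0,3.0],[0,0,0,0,0,0,3.0],[0,0,0,0,0,0,3.0]],
])

```text
time: 7.52
ee_pos: [0.5027, -0.2408, 0.0965]
tool_rot: [-179.9, -0.0, -103.7]
wrist_force: [-0.3, 0.1, 3.8]
grip_width: 0.0377
grip_force: 60.7
```

Run:
```python
from h import *
go([.5865,-.068,.20])
S=eyes.get_image("side")
for m in eyes.regions_of(S,"glass")[:2]:print(m["p"],m["location"],m["region"].sum())
ms=best(S,"glass",(310,222))
# flange only fit: lower boundary; report lowest row & extents
ys,xs=np.nonzero(ms);print(xs.min(),xs.max(),ys.min(),ys.max())
e=telemetry.observe()["ee_pos"]
p=sil(S,e[0],e[1],GLASS);ys,xs=np.nonzero(p>.5);print(xs.min(),xs.max(),ys.min(),ys.max())
```

```text
ee [ 0.5027 -0.2408  0.0965] [-1.7993e+02 -2.0000e-02 -1.0370e+02] F [-0.3  0.1  3.8] shift cm [-18.77  -4.05 -10.35] t 7.5167
0.84 [308.8, 220.6] 523
0.52 [329.7, 176.7] 288
299 322 207 235
300 322 208 236
```

Request:
move_arm([
  [[0,0,-2.0,0,0,0,3.0],[0,0,-3.0,0,0,0,3.0],[0,0,-3.0,0,0,0,3.0],[0,0,-2.3,0,0,0,3.0],[-2.0,-0.45,0,0,0,0,3.0],[-3.0,-0.6,0,0,0,0,3.0],[-3.0,-0.7,0,0,0,0,3.0],[-3.0,-0.7,0,0,0,0,3.0],[-3.0,-0.7,0,0,0,0,3.0],[-3.0,-0.6,0,0,0,0,3.0],[-1.8,-0.3,0,0,0,0,3.0],[0,0,0,0,0,0,3.0],[0,0,0,0,0,0,3.0]],
])

```text
time: 8.75
ee_pos: [0.5862, -0.0669, 0.1972]
tool_rot: [179.8, -0.0, -103.7]
wrist_force: [-1.1, -0.1, -1.4]
grip_width: 0.0381
grip_force: 60.6
```

Run:
```python
from h import *
go([.5865,-.068,.14])
S=eyes.get_image("side");T=eyes.get_image("top")
for n,im in(("S",S),("T",T)):
    for k in("cell_rim","cell_gap","cell_seat","lamp"):print(n,k,[(round(m["p"],2),np.round(m["location"],1).tolist()) for m in eyes.mark_of(im,k)[:2]])
e=telemetry.observe()["ee_pos"];z0=e[2]-.0965
ms=best(S,"glass",proj(S,[e-[0,0,.08]])[0])
p=sil(S,e[0],e[1],GLASS,z0)
for q in(ms,p):
    ys,xs=np.nonzero(q>.5);print(xs.min(),xs.max(),ys.min(),ys.max(),q.sum())
k=10
x,y=295,135
o=cv2.resize(S["frame"][y:y+60,x:x+40+15],None,fx=k,fy=k,interpolation=cv2.INTER_CUBIC)
o=cv2.convertScaleAbs(o,alpha=1.6,beta=0)
for cc in((.5865,-.068,.058,.038),(.5865,-.068,.058,.033),(e[0],e[1],z0,.027)):
    for q in ((proj(S,circ(*cc))-[x,y]+.5)*k).astype(int): cv2.circle(o,tuple(map(int,q)),1,(0,0,255),-1)
cv2.imwrite("pics/s2.png",o)
```

```text
ee [ 0.5862 -0.0669  0.1972] [ 1.7985e+02 -4.0000e-02 -1.0370e+02] F [-1.1 -0.1 -1.4] shift cm [ 0.1  -0.06  5.72] t 8.75
S cell_rim []
S cell_gap [(0.79, [326.1, 162.5])]
S cell_seat [(0.79, [318.9, 171.4])]
S lamp [(0.55, [319.4, 188.3])]
T cell_rim [(0.69, [241.7, 185.0])]
T cell_gap [(0.53, [238.2, 179.8])]
T cell_seat [(0.73, [246.3, 188.6])]
T lamp [(0.82, [249.6, 189.5])]
306 326 131 156 410.0
307 327 131 156 411.0625
```

View pics/s2.png

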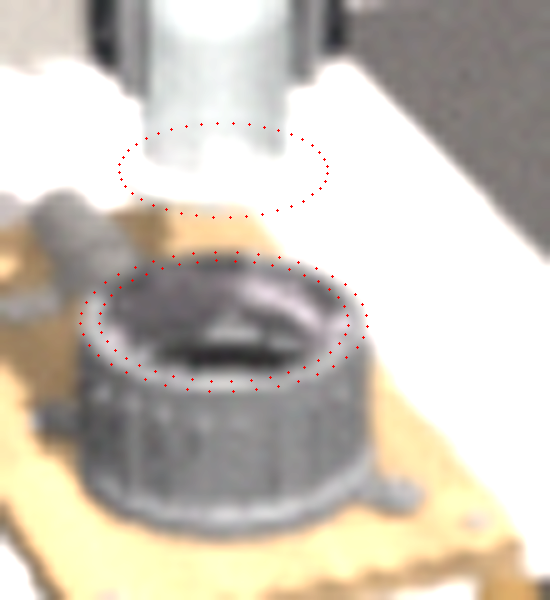

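Request:
move_arm([
  [[0.07,-0.15,2.0,0,0,0,3.0],[0,0,2.0,0,0,0,3.0],[0,0,0.4,0,0,0,3.0],[0,0,0.2,0,0,0,3.0],[0,0,0.1,0,0,0,3.0],[0,0,0.1,0,0,0,3.0],[0,0,0.0,0,0,0,3.0]],
])

```text
time: 9.88
ee_pos: [0.5882, -0.0688, 0.152]
tool_rot: [-179.9, 0.0, -103.8]
wrist_force: [-0.0, -0.8, -1.7]
grip_width: 0.0378
grip_force: 60.6
```

Request:
move_arm([
  [[0,0,0.2,0,0,0,3.0],[0,0,0.1,0,0,0,3.0],[0,0,0.1,0,0,0,3.0],[0,0,0.1,0,0,0,3.0],[0,0,0.1,0,0,0,3.0],[0,0,0.0,0,0,0,3.0],[0,0,0.0,0,0,0,3.0]],
])

```text
time: 10.47
ee_pos: [0.5877, -0.0688, 0.1447]
tool_rot: [180.0, -0.0, -103.8]
wrist_force: [0.2, 0.2, -0.8]
grip_width: 0.0384
grip_force: 60.6
```

Request:
move_arm([
  [[0,0,0.15,0,0,0,3.0],[0,0,0.15,0,0,0,3.0],[0,0,0.15,0,0,0,3.0],[0,0,0.15,0,0,0,3.0],[0,0,0.15,0,0,0,3.0],[0,0,0.0,0,0,0,3.0]],
])

```text
time: 10.97
ee_pos: [0.5876, -0.0688, 0.1368]
tool_rot: [180.0, -0.0, -103.8]
wrist_force: [-0.7, 0.3, -1.5]
grip_width: 0.0382
grip_force: 60.6
```

Request:
move_arm([
  [[0.1,0,0,0,0,0,3.0],[0.1,0,0,0,0,0,3.0],[0,0,0,0,0,0,3.0]],
])

```text
time: 11.22
ee_pos: [0.5873, -0.0707, 0.1374]
tool_rot: [-180.0, 0.0, -103.8]
wrist_force: [-0.1, 0.1, -2.3]
grip_width: 0.0382
grip_force: 60.6
```

Request:
move_arm([
  [[-0.2,0,0,0,0,0,3.0],[-0.2,0,0,0,0,0,3.0],[0,0,0,0,0,0,3.0]],
])

```text
time: 11.47
ee_pos: [0.5882, -0.0669, 0.1374]
tool_rot: [180.0, -0.0, -103.8]
wrist_force: [-0.1, -1.3, -0.6]
grip_width: 0.038
grip_force: 60.6
```

Request:
move_arm([
  [[0.2,0.1,0,0,0,0,3.0],[0,0.1,0,0,0,0,3.0],[0,0,0,0,0,0,3.0]],
])

```text
time: 11.72
ee_pos: [0.5859, -0.0684, 0.1374]
tool_rot: [-180.0, 0.0, -103.8]
wrist_force: [0.9, -0.9, -3.2]
grip_width: 0.0384
grip_force: 60.6
```

Request:
move_arm([
  [[0,-0.2,0,0,0,0,3.0],[0,-0.2,0,0,0,0,3.0],[0,0,0,0,0,0,3.0]],
])

```text
time: 11.97
ee_pos: [0.5895, -0.0694, 0.137]
tool_rot: [179.9, -0.0, -103.8]
wrist_force: [-2.3, 0.2, -1.0]
grip_width: 0.0381
grip_force: 60.8
```

Request:
move_arm([
  [[0,0.19,0.1,0,0,0,3.0],[0,0,0.1,0,0,0,3.0],[0,0,0.1,0,0,0,3.0],[0,0,0.05,0,0,0,3.0],[0,0,0,0,0,0,3.0]],
])

```text
time: 12.38
ee_pos: [0.5878, -0.0688, 0.1336]
tool_rot: [180.0, -0.0, -103.8]
wrist_force: [0.1, -0.2, -0.9]
grip_width: 0.0385
grip_force: 60.8
```

Bottom is at about 0.037, so about 1 mm remains.

Request:
move_arm([
  [[0,0,0.06,0,0,0,3.0],[0,0,0.06,0,0,0,3.0],[0,0,0,0,0,0,3.0]],
])

```text
time: 12.63
ee_pos: [0.5879, -0.0688, 0.1326]
tool_rot: [-180.0, -0.0, -103.8]
wrist_force: [-0.3, -0.3, -1.8]
grip_width: 0.0381
grip_force: 60.9
```

Request:
move_arm([
  [[0,0,0.05,0,0,0,3.0],[0,0,0.05,0,0,0,3.0],[0,0,0,0,0,0,3.0]],
])

```text
time: 12.88
ee_pos: [0.588, -0.0688, 0.1323]
tool_rot: [-180.0, -0.0, -103.8]
wrist_force: [-2.5, 0.8, 3.9]
grip_width: 0.0381
grip_force: 61.4
```

Request:
move_arm([
  [[0,0,0,0,0,0,6.0],[0,0,0,0,0,0,7.0],[0,0,0,0,0,0,7.0],[0,0,0,0,0,0,8.5],[0,0,-1.0,0,0,0,8.5],[0,0,-2.5,0,0,0,8.5],[0,0,-2.7,0,0,0,8.5],[0,0,-2.7,0,0,0,8.5],[3.3,0.35,0,0,0,0,8.5],[3.33,0.35,0,0,0,0,8.5],[3.33,0.35,0,0,0,0,8.5],[3.33,0.35,0,0,0,0,8.5],[3.33,0.35,0,0,0,0,8.5],[3.33,0.35,0,0,0,0,8.5],[3.33,0.35,0,0,0,0,8.5],[3.33,0.35,0,0,0,0,8.5],[3.33,0.35,0,0,0,0,8.5],[3.33,0.35,0,0,0,0,8.5],[3.3,0.34,0,0,0,0,8.5]],
])

```text
time: 14.47
ee_pos: [0.4625, -0.4164, 0.2217]
tool_rot: [-179.9, -0.0, -103.8]
wrist_force: [0.8, -1.0, -0.8]
grip_width: 0.085
grip_force: 0.0
```

Run:
```python
from h import *
go([.4636,-.4155,.094])
S=eyes.get_image("side");T=eyes.get_image("top")
for n,im in(("T",T),("S",S)):
    g=min(eyes.regions_of(im,"glass"),key=lambda r:abs(r["location"][1]-165),default=None)
    print(n,[(round(r["p"],2),r["location"]) for r in eyes.regions_of(im,"glass")])
    if g is not None:
        D=[(.022,.045,.02,.02),(.045,.055,.02,.008)]
        print(fit([im],[g["region"].astype(np.float32)],D,(.5875,-.069),.036))
    print(n,"lug",[(round(m["p"],2),np.round(m["location"],1).tolist()) for m in eyes.mark_of(im,"ring_lug")[:3]])
def cr(im,x,y,w,h,k): return cv2.convertScaleAbs(cv2.resize(im["frame"][y:y+h,x:x+w],None,fx=k,fy=k,interpolation=cv2.INTER_CUBIC),alpha=1.3)
cv2.imwrite("pics/g2.png",np.hstack([cr(T,222,162,50,60,8),cr(S,295,140,50,60,8)]))
```

```text
ee [ 0.4625 -0.4164  0.2217] [-1.7994e+02 -3.0000e-02 -1.0381e+02] F [ 0.8 -1.  -0.8] shift cm [-0.11 -0.09 12.77] t 14.4667
T [(0.64, [243.0, 184.1])]
(array([ 0.58161084, -0.06867676]), np.float64(0.31448549032211304))
T lug [(0.92, [425.8, 199.9]), (0.73, [458.3, 238.4])]
S []
S lug [(0.9, [330.3, 294.5]), (0.73, [352.3, 264.5])]
```

View pics/g2.png

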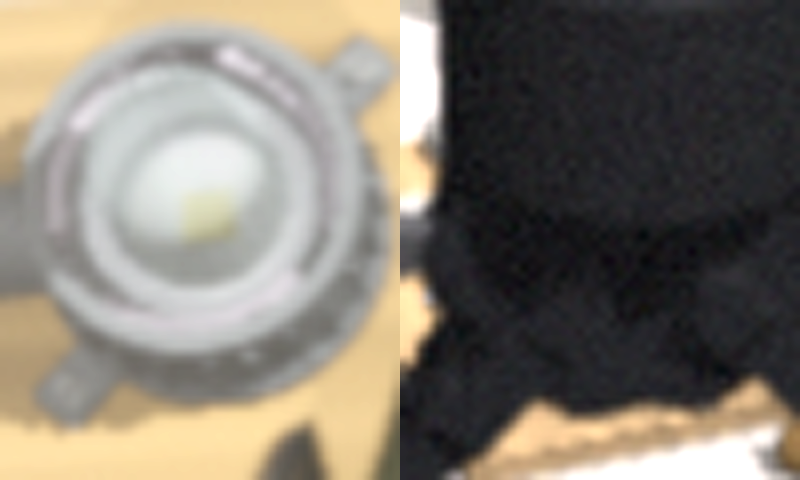

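Request:
move_arm([
  [[-0.11,-0.09,3.0,0,0,0,8.5],[0,0,3.5,0,0,0,8.5],[0,0,3.5,0,0,0,8.5],[0,0,1.8,0,0,0,8.5],[0,0,1.1,0,0,0,7.0],[0,0,0,0,0,0,4.5],[0,0,0,0,0,0,4.5],[0,0,0,0,0,0,4.5],[0,0,0,0,0,0,4.5],[0,0,0,0,0,0,4.5]],
])

```text
time: 15.7
ee_pos: [0.4651, -0.4142, 0.0933]
tool_rot: [-179.9, -0.0, -103.8]
wrist_force: [-1.0, 0.1, -0.9]
grip_width: 0.0529
grip_force: 62.8
```

Run:
```python
from h import *
go([.4636,-.4155,.094])
S=eyes.get_image("side");T=eyes.get_image("top")
c=telemetry.observe()["ee_pos"]
for a in range(-130,-30,10):
    q=[[c[0]+.031*np.cos(np.radians(a)),c[1]+.031*np.sin(np.radians(a)),.0042]]
    print(a,np.round(proj(S,q)[0],1),np.round(proj(T,q)[0],1))
for n,im in(("T",T),("S",S)):print(n,"lug",[(round(m["p"],2),np.round(m["location"],1).tolist()) for m in eyes.mark_of(im,"ring_lug")[:3]])
x,y=295,255
o=cv2.convertScaleAbs(cv2.resize(S["frame"][y:y+50,x:x+60],None,fx=12,fy=12,interpolation=cv2.INTER_CUBIC),alpha=1.0)
cv2.imwrite("pics/r2.png",o)
```

```text
ee [ 0.4651 -0.4142  0.0933] [-1.7986e+02 -4.0000e-02 -1.0380e+02] F [-1.   0.1 -0.9] shift cm [ 0.16  0.11 -0.07] t 15.7
-130 [319.1 295.4] [456.  250.3]
-120 [321.9 296. ] [457.3 247.7]
-110 [324.8 296.1] [458.2 245. ]
-100 [327.7 295.8] [458.5 242.1]
-90 [330.5 295.2] [458.4 239.2]
-80 [333.  294.2] [457.7 236.4]
-70 [335.3 292.8] [456.6 233.7]
-60 [337.2 291.2] [455.1 231.2]
-50 [338.6 289.4] [453.1 229. ]
-40 [339.6 287.5] [450.8 227.1]
T lug [(0.6, [245.3, 188.1])]
S lug [(0.74, [351.9, 262.9]), (0.58, [333.7, 297.2])]
```

View pics/r2.png

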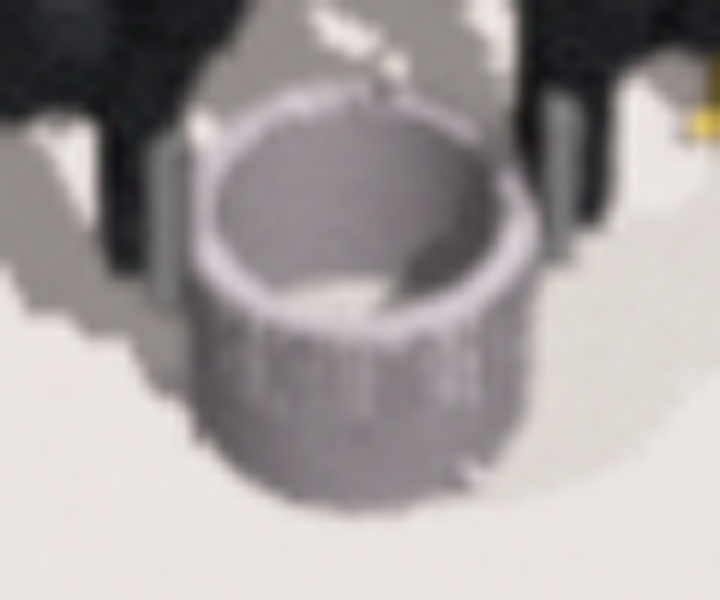

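Request:
move_arm([
  [[0,0,0,0,0,0,7.0],[0,0,0,0,0,0,7.0],[0,0,0,0,0,-0.12,7.0],[0,0,0,0,0,-0.12,7.0],[0,0,0,0,0,-0.12,7.0],[0,0,0,0,0,-0.12,7.0],[0,0,0,0,0,-0.12,7.0],[0,0,0,0,0,-0.12,7.0],[0,0,0,0,0,-0.12,7.0],[0,0,0,0,0,-0.12,7.0],[0,0,0,0,0,-0.12,7.0],[0,0,0,0,0,-0.12,7.0],[0,0,0,0,0,-0.12,7.0],[0,0,0,0,0,-0.12,7.0],[0,0,0,0,0,-0.12,7.0],[0,0,0,0,0,0,4.5],[0,0,0,0,0,0,4.5],[0,0,0,0,0,0,4.5],[0,0,0,0,0,0,4.5],[0,0,0,0,0,0,4.5]],
])

```text
time: 17.57
ee_pos: [0.4648, -0.4143, 0.0926]
tool_rot: [179.9, -0.1, -14.5]
wrist_force: [0.0, -0.8, 5.2]
grip_width: 0.053
grip_force: 63.3
```

Run:
```python
from h import *
go([.5875,-.0688,.2])
S=eyes.get_image("side");c=telemetry.observe()["ee_pos"]
for m in eyes.mark_of(S,"ring_lug"):print(m)
x,y=300,270
o=cv2.resize(S["frame"][y:y+32,x:x+50],None,fx=14,fy=14,interpolation=cv2.INTER_CUBIC)
for a in range(-200,0,20):
    for b in(0,):
        q=(proj(S,[[c[0]+.031*np.cos(np.radians(a)),c[1]+.031*np.sin(np.radians(a)),.0042]])[0]-[x,y]+.5)*14
        cv2.circle(o,tuple(map(int,q)),2,(0,0,255),-1);cv2.putText(o,str(a),tuple(map(int,q+[-12,30])),0,.4,(255,0,0))
cv2.imwrite("pics/r3.png",o)
```

```text
ee [ 0.4648 -0.4143  0.0926] [ 1.7995e+02 -8.0000e-02 -1.4520e+01] F [ 0.  -0.8  5.2] shift cm [  3.22 -36.52 -10.74] t 17.5667
{'location': [332.3, 295.0], 'p': 0.82}
{'location': [352.0, 262.7], 'p': 0.81}
```

View pics/r3.png

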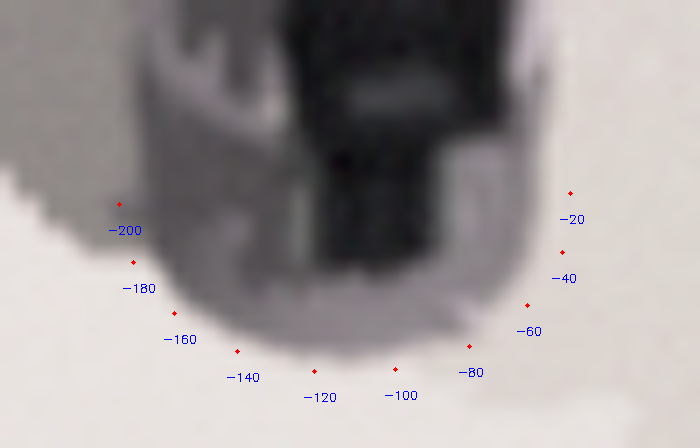

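Request:
move_arm([
  [[0,0,-1.5,0,0,0,4.5],[0,0,-1.5,0,0,0.11,4.5],[0,0,-1.5,0,0,0.11,4.5],[0,0,-1.5,0,0,0.11,4.5],[0,0,-1.5,0,0,0.11,4.5],[0,0,-1.5,0,0,0.11,4.5],[0,0,-1.5,0,0,0.11,4.5],[0,0,-1.0,0,0,0.11,4.5],[-2.31,-2.85,0,0,0,0,4.5],[-2.31,-2.85,0,0,0,0,4.5],[-2.31,-2.85,0,0,0,0,4.5],[-2.31,-2.85,0,0,0,0,4.5],[-2.31,-2.85,0,0,0,0,4.5],[-2.31,-2.85,0,0,0,0,4.5],[-2.31,-2.85,0,0,0,0,4.5],[-2.31,-2.85,0,0,0,0,4.5],[-2.31,-2.85,0,0,0,0,4.5],[-2.31,-2.85,0,0,0,0,4.5]],
])

```text
time: 19.17
ee_pos: [0.5869, -0.0661, 0.2056]
tool_rot: [179.9, 0.1, -58.6]
wrist_force: [0.7, -0.6, -0.2]
grip_width: 0.0533
grip_force: 63.1
```

Run:
```python
from h import *
go([.5875,-.0688,.2])
S=eyes.get_image("side");s=telemetry.observe();c=s["ee_pos"]
for m in eyes.mark_of(S,"ring_lug"):print(m)
z=c[2]-.0926+.0042
for a in (-140,-120,-100):print(a,proj(S,[[c[0]+.031*np.cos(np.radians(a)),c[1]+.031*np.sin(np.radians(a)),z]])[0])
print(s["torque"])
```

```text
ee [ 0.5869 -0.0661  0.2056] [ 1.7994e+02  7.0000e-02 -5.8620e+01] F [ 0.7 -0.6 -0.2] shift cm [0.26 0.08 0.56] t 19.1667
{'location': [352.7, 262.2], 'p': 0.94}
{'location': [309.7, 153.0], 'p': 0.82}
-140 [310.77256839 149.95448194]
-120 [314.81466528 150.56201866]
-100 [319.09328468 150.51101365]
[0.28156905 0.00842518 0.03940128]
```

Request:
move_arm([
  [[0.26,0.08,0,0,0,0,4.5],[0,0,0.5,0,0,0,4.5],[0,0,0.5,0,0,0,4.5],[0,0,0.5,0,0,0,4.5]],
])

```text
time: 19.6
ee_pos: [0.5872, -0.0718, 0.1906]
tool_rot: [180.0, 0.0, -58.7]
wrist_force: [-0.4, 0.7, -0.5]
grip_width: 0.0531
grip_force: 63.2
```

```bash
cat > lug.py <<'E'
from h import *
go([.5875,-.0688,.155])
s=telemetry.observe();c=s["ee_pos"];z=c[2]-.0926+.0042
S=eyes.get_image("side")
print([(round(m["p"],2),np.round(m["location"],1)) for m in eyes.mark_of(S,"ring_lug")])
P=lambda a:proj(S,[[c[0]+.0315*np.cos(np.radians(a)),c[1]+.0315*np.sin(np.radians(a)),z]])[0]
# local contrast along predicted lug arc (just outside the wall)
g=cv2.cvtColor(S["frame"],cv2.COLOR_BGR2GRAY).astype(np.float32)
A=np.arange(-180,-20,8)
for d in((0,0),(-.7,-1),(-.7,-2)):
    p=np.array([P(a) for a in A],np.float32)+np.float32(d)
    print(d,[(int(a),int(v)) for a,v in zip(A,cv2.remap(g,p[:,0][None],p[:,1][None],1)[0])])
x0,y0=np.round(P(-100)).astype(int)
print(x0-20,y0-9);print(g[y0-9:y0+5,x0-20:x0+22].astype(int))
E
python3 lug.py
```

```text
ee [ 0.5872 -0.0718  0.1906] [ 1.7996e+02  3.0000e-02 -5.8660e+01] F [-0.4  0.7 -0.5] shift cm [-0.25 -0.18  3.56] t 19.6
[(0.73, array([312.1, 158.9])), (0.6, array([352.8, 266.1]))]
(0, 0) [(-180, 126), (-172, 109), (-164, 91), (-156, 82), (-148, 103), (-140, 125), (-132, 130), (-124, 136), (-116, 139), (-108, 142), (-100, 139), (-92, 132), (-84, 150), (-76, 156), (-68, 176), (-60, 182), (-52, 187), (-44, 188), (-36, 189), (-28, 194)]
(-0.7, -1) [(-180, 157), (-172, 132), (-164, 109), (-156, 92), (-148, 87), (-140, 101), (-132, 111), (-124, 119), (-116, 143), (-108, 122), (-100, 127), (-92, 125), (-84, 129), (-76, 130), (-68, 136), (-60, 149), (-52, 166), (-44, 177), (-36, 190), (-28, 200)]
(-0.7, -2) [(-180, 186), (-172, 159), (-164, 118), (-156, 86), (-148, 85), (-140, 97), (-132, 99), (-124, 108), (-116, 128), (-108, 116), (-100, 120), (-92, 123), (-84, 124), (-76, 123), (-68, 122), (-60, 134), (-52, 156), (-44, 177), (-36, 196), (-28, 202)]
300 149
[[209 209 209 210 208 208 187 127  72  60  60  63  79  88  98 115 126 110
  111 111 120 124 115 127 132 117 114 124 158 200 205 207
[... 1619 characters left out ...]
 [ 83  87  94  99  90  94  94  93 104 130 132 145 152 154 159 163 163 165
  162 162 159 149 138 144 157 177 188 188 189 189 189 189 191 190 191 189
  190 189 191 191 190 190]
 [ 75  78  82  85  92 101 103 104  97 110 121 132 145 147 155 160 158 159
  158 154 149 141 130 133 149 169 183 190 189 192 190 191 190 192 190 191
  191 188 191 191 189 188]
 [ 74  73  77  84  92  99 104 101  92  89 111 121 135 135 139 147 147 150
  147 144 136 130 119 121 134 147 163 176 184 190 189 190 191 191 190 191
  191 190 191 192 190 190]
 [ 73  71  74  80  87  92  92  82  71  81 109 123 132 130 137 141 138 141
  139 132 125 122 112 116 121 121 118 139 165 180 189 189 190 192 190 190
  192 188 189 189 190 191]]
```

Request:
move_arm([
  [[-0.25,-0.18,0,0,0,0,4.5],[0,0,0,0,0,0,4.5],[0,0,0.5,0,0,0,4.5],[0,0,0.5,0,0,0,4.5],[0,0,0.5,0,0,0,4.5],[0,0,0.5,0,0,0,4.5],[0,0,0.5,0,0,0,4.5],[0,0,0.5,0,0,0,4.5],[0,0,0,0,0,0,4.5]],
])

```text
time: 20.45
ee_pos: [0.5874, -0.0677, 0.1599]
tool_rot: [179.9, 0.1, -58.5]
wrist_force: [-0.2, -0.1, -1.9]
grip_width: 0.0529
grip_force: 63.2
```

Request:
move_arm([
  [[0.06,0.04,0.3,0,0,0,4.5],[0,0,0.3,0,0,0,4.5],[0,0,0.3,0,0,0,4.5],[0,0,0.2,0,0,0,4.5],[0,0,0.2,0,0,0,4.5],[0,0,0.1,0,0,0,4.5],[0,0,0,0,0,0,4.5]],
])

```text
time: 21.03
ee_pos: [0.5878, -0.0684, 0.1473]
tool_rot: [180.0, 0.0, -58.5]
wrist_force: [0.4, -0.1, -1.0]
grip_width: 0.0531
grip_force: 63.2
```

Request:
move_arm([
  [[0,0,0.15,0,0,0,4.5],[0,0,0.15,0,0,0,4.5],[0,0,0.1,0,0,0,4.5],[0,0,0,0,0,0,4.5]],
])

```text
time: 21.37
ee_pos: [0.5878, -0.0684, 0.1433]
tool_rot: [180.0, 0.0, -58.5]
wrist_force: [0.8, -1.3, -0.9]
grip_width: 0.0532
grip_force: 63.2
```

Request:
move_arm([
  [[0,0,0.1,0,0,0,4.5],[0,0,0.1,0,0,0,4.5],[0,0,0.1,0,0,0,4.5],[0,0,0,0,0,0,4.5]],
])

```text
time: 21.7
ee_pos: [0.5878, -0.0684, 0.1403]
tool_rot: [180.0, 0.0, -58.5]
wrist_force: [0.5, 0.2, -0.8]
grip_width: 0.0524
grip_force: 63.2
```

Request:
move_arm([
  [[0,0,0.1,0,0,0,4.5],[0,0,0.1,0,0,0,4.5],[0,0,0.1,0,0,0,4.5],[0,0,0,0,0,0,4.5]],
])

```text
time: 22.03
ee_pos: [0.5878, -0.0684, 0.1373]
tool_rot: [180.0, 0.0, -58.5]
wrist_force: [-0.2, -0.1, -0.6]
grip_width: 0.0529
grip_force: 63.2
```

Request:
move_arm([
  [[0,0,0.1,0,0,0,4.5],[0,0,0.1,0,0,0,4.5],[0,0,0,0,0,0,4.5]],
])

```text
time: 22.28
ee_pos: [0.5878, -0.0684, 0.1353]
tool_rot: [180.0, 0.0, -58.5]
wrist_force: [-0.2, 0.4, -1.6]
grip_width: 0.0531
grip_force: 63.2
```

Request:
move_arm([
  [[0,0,0.1,0,0,0,4.5],[0,0,0.05,0,0,0,4.5],[0,0,0,0,0,0,4.5]],
])

```text
time: 22.53
ee_pos: [0.5878, -0.0685, 0.1339]
tool_rot: [180.0, 0.0, -58.5]
wrist_force: [-0.2, 0.6, -1.7]
grip_width: 0.0533
grip_force: 63.2
```

Request:
move_arm([
  [[0,0,0.04,0,0,0,4.5],[0,0,0,0,0,0,4.5]],
])

```text
time: 22.7
ee_pos: [0.5879, -0.0684, 0.1337]
tool_rot: [180.0, -0.0, -58.5]
wrist_force: [-0.0, 0.2, -0.7]
grip_width: 0.053
grip_force: 63.2
```

Request:
move_arm([
  [[0,0,0.05,0,0,0,4.5],[0,0,0,0,0,0,4.5],[0,0,0,0,0,0,4.5]],
])

```text
time: 22.95
ee_pos: [0.5879, -0.0684, 0.1334]
tool_rot: [-180.0, -0.0, -58.5]
wrist_force: [-0.1, 0.6, 0.1]
grip_width: 0.0531
grip_force: 63.3
```

Request:
move_arm([
  [[0,0,0.04,0,0,0,4.5],[0,0,0,0,0,0,4.5],[0,0,0,0,0,0,4.5]],
])

```text
time: 23.2
ee_pos: [0.5879, -0.0684, 0.1333]
tool_rot: [-180.0, -0.0, -58.5]
wrist_force: [-2.3, 0.4, 4.3]
grip_width: 0.0531
grip_force: 63.6
```

Request:
move_arm([
  [[0,0,-0.02,0,0,0.08,4.5],[0,0,0,0,0,0.09,4.5],[0,0,0,0,0,0.09,4.5],[0,0,0,0,0,0.09,4.5],[0,0,0,0,0,0,4.5]],
])

```text
time: 23.62
ee_pos: [0.5882, -0.0686, 0.1333]
tool_rot: [-180.0, -0.0, -78.8]
wrist_force: [0.1, -1.1, 1.8]
grip_width: 0.053
grip_force: 63.4
```

```bash
cat > f.py <<'E'
from rig import telemetry; import numpy as np
s=telemetry.observe();print(np.round(s["ee_pos"],4),np.round(s["tool_rot"],2),"F",np.round(s["wrist_force"],1),"M",np.round(s["torque"],2),s["joint_torque"][5].round(3),s["time"])
E
python3 f.py
```

```text
[ 0.5882 -0.0686  0.1333] [-1.7995e+02 -3.0000e-02 -7.8780e+01] F [ 0.1 -1.1  1.8] M [-0.09  0.15 -0.03] -1.224 23.6167
```

Request:
move_arm([
  [[0,0,0,0,0,0.06,4.5],[0,0,0,0,0,0.06,4.5],[0,0,0,0,0,0.06,4.5],[0,0,0,0,0,0,4.5]],
])

```text
time: 23.95
ee_pos: [0.5881, -0.0686, 0.1333]
tool_rot: [-180.0, -0.0, -88.9]
wrist_force: [-0.6, 0.2, 2.8]
grip_width: 0.0528
grip_force: 63.5
```

```bash
python3 f.py
```

```text
[ 0.5881 -0.0686  0.1333] [-1.7996e+02 -2.0000e-02 -8.8880e+01] F [-0.6  0.2  2.8] M [-0.16  0.16 -0.04] -0.805 23.95
```

Request:
move_arm([
  [[0,0,0,0,0,0.05,4.5],[0,0,0,0,0,0.05,4.5],[0,0,0,0,0,0,4.5]],
])

```text
time: 24.2
ee_pos: [0.5881, -0.0685, 0.1333]
tool_rot: [-180.0, -0.0, -94.5]
wrist_force: [0.6, -0.3, 3.8]
grip_width: 0.053
grip_force: 63.5
```

```bash
python3 f.py
```

```text
[ 0.5881 -0.0685  0.1333] [-1.7996e+02 -1.0000e-02 -9.4530e+01] F [ 0.6 -0.3  3.8] M [-0.15  0.14 -0.01] -0.653 24.2
```

Request:
move_arm([
  [[0,0,0,0,0,0.05,4.5],[0,0,0,0,0,0,4.5]],
])

```text
time: 24.37
ee_pos: [0.5881, -0.0685, 0.1333]
tool_rot: [-180.0, -0.0, -97.4]
wrist_force: [-0.6, -0.4, 3.4]
grip_width: 0.0532
grip_force: 63.5
```

```bash
python3 f.py
```

```text
[ 0.5881 -0.0685  0.1333] [-1.7996e+02 -1.0000e-02 -9.7380e+01] F [-0.6 -0.4  3.4] M [-0.15  0.13 -0.08] -0.553 24.3667
```

Request:
move_arm([
  [[0,0,0,0,0,0.05,4.5],[0,0,0,0,0,0,4.5]],
])

```text
time: 24.53
ee_pos: [0.5881, -0.0685, 0.1333]
tool_rot: [-180.0, -0.0, -100.2]
wrist_force: [0.8, -0.8, 3.2]
grip_width: 0.053
grip_force: 63.5
```

```bash
python3 f.py
```

```text
[ 0.5881 -0.0685  0.1333] [-179.96   -0.   -100.25] F [ 0.8 -0.8  3.2] M [-0.09  0.11 -0.05] -0.543 24.5333
```

Request:
move_arm([
  [[0,0,0,0,0,0.05,4.5],[0,0,0,0,0,0,4.5]],
])

```text
time: 24.7
ee_pos: [0.5881, -0.0684, 0.1333]
tool_rot: [-180.0, 0.0, -103.1]
wrist_force: [-0.9, -0.2, 4.0]
grip_width: 0.0533
grip_force: 63.6
```

```bash
python3 f.py
```

```text
[ 0.5881 -0.0684  0.1333] [-179.96    0.   -103.11] F [-0.9 -0.2  4. ] M [-0.06  0.06 -0.03] -0.539 24.7
```

Request:
move_arm([
  [[0,0,0,0,0,0.05,4.5],[0,0,0,0,0,0,4.5]],
])

```text
time: 24.87
ee_pos: [0.5881, -0.0684, 0.1333]
tool_rot: [-180.0, 0.0, -106.0]
wrist_force: [1.1, -0.0, 3.8]
grip_width: 0.0532
grip_force: 63.6
```

```bash
python3 f.py
```

```text
[ 0.5881 -0.0684  0.1333] [-179.97    0.   -105.98] F [ 1.1 -0.   3.8] M [-0.15  0.05 -0.06] -0.531 24.8667
```

Request:
move_arm([
  [[0,0,0,0,0,0.05,4.5],[0,0,0,0,0,0,4.5]],
])

```text
time: 25.03
ee_pos: [0.5881, -0.0684, 0.1333]
tool_rot: [-180.0, 0.0, -108.8]
wrist_force: [-0.5, -0.4, 3.4]
grip_width: 0.0532
grip_force: 63.6
```

```bash
python3 f.py
```

```text
[ 0.5881 -0.0684  0.1333] [-1.7997e+02  1.0000e-02 -1.0885e+02] F [-0.5 -0.4  3.4] M [ 0.02  0.08 -0.03] -0.525 25.0333
```

Request:
move_arm([
  [[0,0,0,0,0,0.05,4.5],[0,0,0,0,0,0,4.5]],
])

```text
time: 25.2
ee_pos: [0.588, -0.0684, 0.1332]
tool_rot: [-180.0, 0.0, -111.7]
wrist_force: [0.3, 0.2, 4.4]
grip_width: 0.0526
grip_force: 63.6
```

```bash
python3 f.py
```

```text
[ 0.588  -0.0684  0.1332] [-1.7997e+02  1.0000e-02 -1.1171e+02] F [0.3 0.2 4.4] M [ 0.06  0.08 -0.05] -0.52 25.2
```

Request:
move_arm([
  [[0,0,0,0,0,0.05,4.5],[0,0,0,0,0,0,4.5]],
])

```text
time: 25.37
ee_pos: [0.588, -0.0684, 0.1332]
tool_rot: [-180.0, 0.0, -114.6]
wrist_force: [-0.1, -1.0, 4.2]
grip_width: 0.0532
grip_force: 63.6
```

```bash
python3 f.py
```

```text
[ 0.588  -0.0684  0.1332] [-1.7998e+02  1.0000e-02 -1.1458e+02] F [-0.1 -1.   4.2] M [-0.01  0.12 -0.05] -0.512 25.3667
```

Request:
move_arm([
  [[0,0,0,0,0,0.05,4.5],[0,0,0,0,0,0,4.5]],
])

```text
time: 25.53
ee_pos: [0.588, -0.0684, 0.1332]
tool_rot: [-180.0, 0.0, -117.4]
wrist_force: [-0.2, -0.2, 4.7]
grip_width: 0.0527
grip_force: 63.7
```

```bash
python3 f.py
```

```text
[ 0.588  -0.0684  0.1332] [-1.7998e+02  1.0000e-02 -1.1744e+02] F [-0.2 -0.2  4.7] M [-0.01  0.09 -0.05] -0.51 25.5333
```

Request:
move_arm([
  [[0,0,0,0,0,0.05,4.5],[0,0,0,0,0,0,4.5]],
])

```text
time: 25.7
ee_pos: [0.588, -0.0684, 0.1332]
tool_rot: [-180.0, 0.0, -120.3]
wrist_force: [0.0, 0.3, 5.5]
grip_width: 0.0531
grip_force: 63.7
```

```bash
python3 f.py
```

```text
[ 0.588  -0.0684  0.1332] [-1.7998e+02  1.0000e-02 -1.2031e+02] F [0.  0.3 5.5] M [ 0.03  0.09 -0.04] -0.5 25.7
```

Request:
move_arm([
  [[0,0,0,0,0,0.05,4.5],[0,0,0,0,0,0,4.5]],
])

```text
time: 25.87
ee_pos: [0.588, -0.0684, 0.1331]
tool_rot: [-180.0, 0.0, -123.2]
wrist_force: [0.4, -0.2, 5.3]
grip_width: 0.0532
grip_force: 63.6
```

```bash
python3 f.py
```

```text
[ 0.588  -0.0684  0.1331] [-179.99    0.   -123.17] F [ 0.4 -0.2  5.3] M [-0.04  0.06 -0.13] -0.444 25.8667
```

Request:
move_arm([
  [[0,0,0,0,0,0.05,4.5],[0,0,0,0,0,0,4.5]],
])

```text
time: 26.03
ee_pos: [0.5879, -0.0684, 0.1329]
tool_rot: [180.0, -0.0, -126.0]
wrist_force: [0.3, -0.6, 3.8]
grip_width: 0.0531
grip_force: 63.6
```

```bash
python3 f.py
```

```text
[ 0.5879 -0.0684  0.1329] [ 1.8000e+02 -1.0000e-02 -1.2604e+02] F [ 0.3 -0.6  3.8] M [-0.05  0.11 -0.17] -0.403 26.0333
```

Request:
move_arm([
  [[0,0,0,0,0,0.03,4.5],[0,0,0,0,0,0,4.5]],
])

```text
time: 26.2
ee_pos: [0.5878, -0.0684, 0.1329]
tool_rot: [180.0, -0.0, -127.7]
wrist_force: [0.0, -1.0, 3.9]
grip_width: 0.0528
grip_force: 63.6
```

```bash
python3 f.py
```

```text
[ 0.5878 -0.0684  0.1329] [ 1.7999e+02 -1.0000e-02 -1.2771e+02] F [ 0.  -1.   3.9] M [-0.1   0.04  0.02] -0.349 26.2
```

Request:
move_arm([
  [[0,0,0,0,0,0,5.8],[0,0,0,0,0,0,7.0],[0,0,0,0,0,0,8.0],[0,0,0,0,0,0,8.5],[0,0,-1.0,0,0,0,8.5],[0,0,-2.5,0,0,0,8.5],[0,0,-3.0,0,0,0,8.5],[0,0,-3.0,0,0,0,8.5],[-3.5,0,0,0,0,0,8.5],[-3.5,0,0,0,0,0,8.5],[-3.5,0,0,0,0,0,8.5],[-3.5,0,0,0,0,0,8.5],[0,0,0,0,0,0,8.5],[0,0,0,0,0,0,8.5]],
])

```text
time: 27.37
ee_pos: [0.6743, 0.0436, 0.2272]
tool_rot: [179.9, -0.1, -127.7]
wrist_force: [-0.2, 0.2, -0.1]
grip_width: 0.0849
grip_force: 0.0
```

Run:
```python
from h import *
go([0.5878,-.0684,.2])
for n in("side","top"):
    im=eyes.get_image(n)
    print(n,"pred ring origin",proj(im,[[.5878,-.0684,.040],[.5878,-.0684,.080]]).round(1).tolist())
    for k in("ring","glass"):
        for m in eyes.mark_of(im,k)[:3]:print(k,round(m["p"],2),m["location"])
    for r in eyes.regions_of(im,"ring"):
        if np.hypot(*(np.array(r["location"])-proj(im,[[.5878,-.0684,.07]])[0]))<20:
            ys,xs=np.nonzero(r["region"]);print("reg",xs.min(),xs.max(),ys.min(),ys.max(),"pred top circle",proj(im,circ(.5878,-.0684,.080,.0275)).min(0),proj(im,circ(.5878,-.0684,.080,.0275)).max(0))
```

```text
ee [0.6743 0.0436 0.2272] [ 1.7995e+02 -8.0000e-02 -1.2774e+02] F [-0.2  0.2 -0.1] shift cm [ 1.415e+01 -1.000e-02  2.720e+00] t 27.3667
side pred ring origin [[317.4, 172.3], [317.4, 159.1]]
ring 0.88 [366.4, 264.6]
ring 0.59 [316.5, 168.0]
glass 0.7 [315.6, 171.0]
reg 306 327 156 173 pred top circle [306.92531793 154.27868502] [327.87747015 164.09731279]
top pred ring origin [[247.5, 186.9], [244.3, 181.2]]
ring 0.96 [245.4, 185.6]
ring 0.63 [419.7, 189.7]
glass 0.7 [241.6, 184.4]
reg 228 261 166 201 pred top circle [228.51442663 165.90452115] [260.2092846  196.69827822]
```

```bash
python3 -c "
from rig import manip; print(manip.sign_off())"
```

```text
the job is handed in; nothing more can be done
None
```

I seated the glass flat in the cell, screwed the ring down over it to an estimated 16–22 N clamp (judged by feel, not measured directly), and handed the job in at about 27.5 s of the 67 s allowed; the sign-off returned no verdict.

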